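# Seat a bearing ring in a three-point nest

### The job

Set the turned steel ring flat on the plate of the locating nest, between the slide's nose and the two upright pins, and nudge it gently against the pins until it bears on both of them at once. Only then push the slide up from behind until its sprung nose presses lightly but firmly on the ring, so that the ring stays held between the three points when you let go. Do not press hard on the pins or on the nose, and leave the ball bearing and the nut where they are.

Things in the scene. Friction and masses are not known exactly. Their poses are not given: they have to be found in the camera images.
- ring_centre (a point): Centre (half-way up) of the loose turned steel ring: a plain round part 56 mm in diameter and 30 mm high with a shallow round recess in its top, 0.3 kg, polished and rather slippery (friction about 0.35), lying flat on the bench at the start. Grasp across its diameter. Its z axis is its upright axis. It starts in one of three places in the robot's right half of the bench, the bearing and the nut in the others.
- nest: Fixed dark steel base plate of the nest, 250 x 110 x 16 mm, its top face 16 mm above the bench. The origin lies on the plate's underside, below the point where the centre of the seated ring comes; seated, the ring's centre is at (0, 0, 31 mm) of this frame. +x points from the slide towards the pins, z up; the plate reaches from x = -205 to +45 mm. The pins, the slide and its nose stand on it.
- pin_left: Fixed upright steel dowel pin on the plate, 12 mm in diameter, 30 mm high above the plate, at x = 17, y = +29.4 mm of the nest. Its origin is at its foot, on the plate's top face. A ring that touches it has its centre 34 mm from it horizontally.
- pin_right: The other pin, the same, at x = 17, y = -29.4 mm of the nest. A ring pushed slightly off line meets one pin first, and the friction of the pusher can hold it there, short of the other pin: the push then has a sideways part, which fades when the ring bears on both.
- slide (a joint): Travel of the nest's slide in m: 0 = fully back, growing towards the pins (+x of the nest), at most 0.090. It starts between 0 and 0.012. The slide moves stiffly (about 9 N of dry friction) and stays where it is left. The nose meets a seated ring at about 0.087, 3 mm before the end of the travel, so it cannot bring home a ring that was left further off.
- slide_push (a point): Centre of the upright flat steel face at the back of the slide, 44 mm wide and 46 mm high (from 2 to 48 mm above the plate), which looks to -x of the nest, away from the pins; push here along +x of the nest.
- plunger: Sprung round steel nose of the slide, 12 mm in diameter, lying along x of the nest 15 mm above the plate. Its origin is the tip, which points to the pins; with the slide at 0 it is at x = -115 mm of the nest. Its spring gives about 8 N for each mm that it is pressed into the slide, and it is spent after 3.5 mm. After the push is let go, the slide's friction keeps up to about 9 N on it.
- bearing: Bystander: ball bearing lying flat, 72 mm in diameter, 17 mm high; origin at the centre of its underside.
- big_nut: Bystander: hexagon nut lying flat, 28 x 32 mm, 13 mm high; origin at the centre of its underside.
Things that resemble listed ones, but are neither listed nor needed, are in the scene too. There is more than one size of the part that bears ring_centre; the job needs the smallest.

How it is judged:
By the outcome, as a careful person would: the job done as asked, in the order asked, and still so for the second after the job is handed in, with the robot touching nothing.
It also fails if it takes over 72 s, if anything falls off the work surface, if the arm or the gripper's body presses on something with over 40 N, if the wrist force passes 120 N, or if a joint passes its speed limit or range.

### The arm

A 6-joint arm with a two-finger parallel gripper is mounted at the origin on a cart in front of the work surface, level with it; the furniture and walls round the work are solid. World frame = base frame: x ahead of the robot, y to its left, z up, the work surface at z = 0. Lengths are in m, angles in degrees, forces in N, time in s.
With the tool pointing down it reaches from about 0.3 to 0.85 m from the base axis. Payload 4.2 kg.
Tool frame: the origin (TCP) lies at the very end of the fingers, on their centre line; the grasp point (between the pads) lies 19 mm behind it (r.grip_point_offset is the distance from the TCP to the grasp point, in m); y points along the fingers, x is the direction in which the jaws open and shut, and the axes are right-handed (so a half turn about y gives the same grasp; the last joint's range is limited). The gripper opens to 91 mm and grips with 3 to 60 N. Pads are 32 mm wide; open, the fingers measure 118 mm over their backs; the gripper's body (76 mm by 178 mm) begins 60 mm behind the grasp point.
Start: joints at [-67.265, 18.312, 89.639, -0, 72.044, -1.146], TCP at [0.233, -0.526, 0.214] pointing down, gripper open.
Joint ranges: [-177.97, 177.97], [-48.28, 115.42], [12.27, 149.76], [-77.06, 257.06], [2.81, 150.46], [-146.56, 146.56]. Speed limits (degrees/s): [147.25, 147.25, 180, 180, 180, 180].

### API

Orientations are given as [roll, pitch, yaw] about the fixed x, y, z axes, in that order (R = Rz(yaw) Ry(pitch) Rx(roll)).
In Python, from bench import r gives the robot as it stands. The module is installed in compiled form; this text tells all that it offers.
- The arm moves only by the shell command python3 -m pendant 'ROWS'. ROWS is JSON, a list of rows, each a list of 3 entries, a list of its own where there are three numbers: the shift along the world's x, y, z in m, then the turn, a rotation vector about the world's x, y, z in degrees, then the finger opening in m, from 0 to 0.0912. A call has 1 to 5 rows; each row is the pose to reach, as a shift and turn from the pose measured when the call began; what a row does not reach only later rows make up. A row lasts 1/8 s, in which the tool goes at most 62.5 mm and 10.7 degrees, less where a joint would pass 70% of its speed; a pose out of reach is approached as far as the arm can. A call with a gripper value outside its range is refused whole. The fingers move at their own pace and stop on an object; the grip force is fixed at half the most. Time passes only in rows, so rows that repeat a pose let the fingers close. It gives the time, the measured TCP pose, the force and the opening at its end, in the units of the state.
- r.observe(): the state, without advancing time (a new reading comes with each control period).
- r.get_image(name): name is "scene" or "top" or "wrist"; returns the picture (384x512x3 uint8, red, green, blue); there is no depth.
- r.get_calibration(name): a dict with "fov_y" (degrees; the focal length in pixels is half the picture's height over the tangent of half this angle, whatever the lens; pixels are square), "cx", "cy" (the principal point, pixels), "rvec" (rotation vector, rad) and "tvec" (3), from world to camera coordinates, as OpenCV has them. Camera axes: x right, y down, z forward; pixel columns grow to the right and rows downward; lengths in m; the calibration is good to about 2 mm. A picture is of the moment at which its call begins: read the wrist's pose just before it. get_calibration takes no time and is no camera call; for the wrist camera it gives the pose at the moment of the call.
- r.close_job(): hands the job in, once; it reports no verdict.
Trained networks look in the newest picture that a camera, given by its name, has taken for a name from the list of things; names that differ only in an ending like _2 or _b are one class to them, and where a whole thing is asked for, a point or a joint stands for the part that bears it (a point fixed in the world has none). Each returns a list of dicts, best first, with "score" (0 to 1); they miss things now and then, are a little off and sometimes report something else, mostly with a low value. They report only what shows in the picture. A call takes as long as a camera call. They do not tell look-alikes from the thing itself.
- r.silhouettes(camera, target): "pixels" (384x512 bool, what is visible of it).
- r.tip_of(camera, target): "centre" ([x, y, z] in m, in the coordinates of the camera as it stood for that picture, good to about 4 mm: a listed point, or the origin of a listed thing).
The state is a dict: "t": time; "joints": joint angles; "dq": joint speeds; "effort": joint torques, N m; "tool_pos": TCP position; "tool_rot": TCP orientation; "ft_force": force on the tool from outside, world axes, zero at the start; "wrist_torque": the same for the moment, N m; "grip_width": finger opening in m.
Only numpy, scipy, OpenCV 4.12 (cv2) and the standard library are available. Lean on these libraries where they do the work, as an engineer would, in place of code of your own. Each camera call takes 0.05 s, during which the arm holds its last target. There are 200 camera calls.

## Working session

There is one attempt and no reset: what is moved stays moved. The work goes in short steps, Python scripts to look and compute and a shell command to move; the robot and the scene stay as the last step left them, time stands still between calls to the robot, and variables do not carry over. Pictures are saved under pics/ and viewed, about 8 in all and at most 12, crops included, and the job is handed in when it is done.

```bash
mkdir -p pics
cat > h.py <<'E'
import numpy as np, cv2
from bench import r
def cal(n):
    c=r.get_calibration(n); R=cv2.Rodrigues(np.array(c["rvec"],float))[0]; t=np.array(c["tvec"],float).ravel()
    f=192/np.tan(np.radians(c["fov_y"]/2)); return R,t,f,c["cx"],c["cy"]
def c2w(C,p): return C[0].T@(np.array(p)-C[1])
def pix2w(C,u,v,z):
    R,t,f,cx,cy=C; d=R.T@np.array([(u-cx)/f,(v-cy)/f,1]); o=-R.T@t; return o+d*(z-o[2])/d[2]
def w2pix(C,p):
    R,t,f,cx,cy=C; q=R@np.array(p)+t; return np.array([f*q[0]/q[2]+cx,f*q[1]/q[2]+cy])
def shot(n,fn=None):
    C=cal(n); im=r.get_image(n)
    if fn: cv2.imwrite("pics/"+fn,im[:,:,::-1])
    return C,im
E
python3 - <<'E'
from h import *
np.set_printoptions(precision=4,suppress=True)
s=r.observe(); print(s["t"],s["tool_pos"],s["tool_rot"],s["ft_force"])
ims=[]
for cam in ("top","scene"):
    C,im=shot(cam); ims.append(im)
    for n in ("ring_centre","nest","pin_left","pin_right","slide_push","plunger","bearing","big_nut"):
        for o in r.tip_of(cam,n)[:3]:
            w=c2w(C,o["centre"]); print(cam,n,round(o["score"],2),w,w2pix(C,w).round(0))
cv2.imwrite("pics/a.png",cv2.resize(np.vstack(ims)[:,:,::-1],None,fx=.78,fy=.78)); cv2.imwrite("pics/top.png",ims[0][:,:,::-1])
E
```

```text
0.0 [ 0.2326 -0.5253  0.2131] [-89.9985   0.1011 -66.1197] [-0.2161 -0.165  -0.1961]
top ring_centre 0.75 [ 0.4548 -0.147   0.0158] [296. 191.]
top ring_centre 0.75 [ 0.3481 -0.0897  0.0209] [278. 227.]
top ring_centre 0.57 [ 0.5844 -0.1003  0.022 ] [280. 149.]
top nest 0.56 [0.4863 0.1982 0.0023] [184. 183.]
top pin_left 0.46 [0.4498 0.2143 0.011 ] [178. 195.]
top pin_right 0.58 [0.5116 0.2259 0.0157] [174. 174.]
top slide_push 0.81 [0.5154 0.028  0.0414] [238. 172.]
top big_nut 0.73 [0.5121 0.0301 0.0424] [238. 173.]
top big_nut 0.66 [ 0.4539 -0.1473  0.0158] [296. 191.]
top big_nut 0.57 [ 0.5944 -0.1853  0.0029] [307. 146.]
scene ring_centre 0.83 [ 0.4521 -0.1528  0.0153] [285. 178.]
scene ring_centre 0.74 [ 0.3443 -0.0894  0.0215] [305. 202.]
scene ring_centre 0.66 [ 0.5779 -0.1     0.0252] [242. 169.]
scene nest 0.88 [ 0.4849  0.2019 -0.0003] [202. 250.]
scene pin_left 0.53 [0.4538 0.2097 0.0139] [208. 255.]
scene pin_right 0.71 [0.5079 0.0259 0.0402] [236. 197.]
scene pin_right 0.37 [0.5059 0.221  0.0153] [190. 248.]
scene slide_push 0.75 [0.5088 0.0268 0.0389] [235. 197.]
scene bearing 0.73 [ 0.4941 -0.3196  0.0033] [299. 150.]
scene big_nut 0.41 [ 0.5872 -0.192   0.0003] [256. 160.]
```

View pics/a.png

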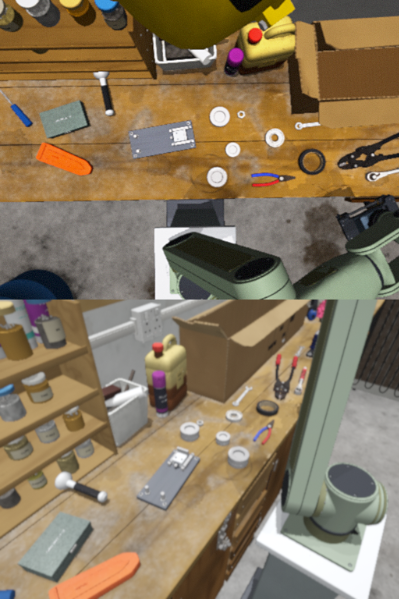

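The small ring is the middle white one (about 296,191 in the top picture), at roughly (0.453, -0.150). The nest is at about (0.485, 0.20) with +x heading about 100°. I'll move above the ring and turn the jaws to the nest's axis.

```bash
python3 -m pendant '[[[0.03,0.05,0],[0,0,-3],0.0912],[[0.06,0.1,0],[0,0,-6],0.0912],[[0.09,0.15,0],[0,0,-9],0.0912],[[0.12,0.2,0],[0,0,-12],0.0912],[[0.15,0.25,0],[0,0,-14],0.0912]]' && python3 -m pendant '[[[0.025,0.04,0],[0,0,0],0.0912],[[0.05,0.08,0],[0,0,0],0.0912],[[0.06,0.11,0],[0,0,0],0.0912],[[0.06,0.11,0],[0,0,0],0.0912]]'
python3 - <<'E'
from h import *
np.set_printoptions(precision=4,suppress=True)
s=r.observe(); print(s["t"],s["tool_pos"],s["tool_rot"],s["ft_force"])
C,im=shot("wrist","w1.png"); print("cam at",-C[0].T@C[1], "axis",C[0][2])
for n in ("ring_centre","bearing","big_nut","pin_left","slide_push"):
    for o in r.tip_of("wrist",n)[:3]:
        w=c2w(C,o["centre"]); print(n,round(o["score"],2),w,w2pix(C,w).round(0))
for o in r.silhouettes("wrist","ring_centre"):
    m=o["pixels"].astype(np.uint8); k=cv2.findContours(m,0,2)[0]; k=max(k,key=cv2.contourArea)
    P=np.array([pix2w(C,*p,.03) for p in k[:,0]])[:,:2].astype(np.float32)
    c,rad=cv2.minEnclosingCircle(P); print("sil",round(o["score"],2),c,rad)
E
```

```text
t: 1.52
tool_pos: [0.3836, -0.2742, 0.2143]
tool_rot: [-90.0, -0.0, -80.2]
ft_force: [0.4, -0.8, 0.8]
grip_width: 0.0914
t: 2.02
tool_pos: [0.4441, -0.1627, 0.2143]
tool_rot: [-90.0, -0.0, -80.0]
ft_force: [0.5, -0.2, 0.7]
grip_width: 0.0915
2.025 [ 0.4441 -0.1627  0.2143] [-89.9545  -0.0366 -80.0121] [ 0.5039 -0.244   0.6689]
cam at [ 0.5144 -0.152   0.3834] axis [-0.2495 -0.0446 -0.9673]
ring_centre 0.67 [ 0.3499 -0.0856  0.0202] [176. 236.]
ring_centre 0.59 [ 0.4528 -0.1554  0.0102] [248. 161.]
bearing 0.91 [ 0.5008 -0.3172 -0.0045] [389. 143.]
big_nut 0.79 [ 0.5954 -0.1931  0.0049] [305.  36.]
slide_push 0.72 [0.5143 0.0286 0.0401] [76. 74.]
sil 0.85 (0.5790529847145081, -0.1033402606844902) 0.04132889583706856
sil 0.74 (0.45358574390411377, -0.151930570602417) 0.028279058635234833
sil 0.65 (0.3637862801551819, -0.09956678748130798) 0.035826556384563446
```

View pics/w1.png

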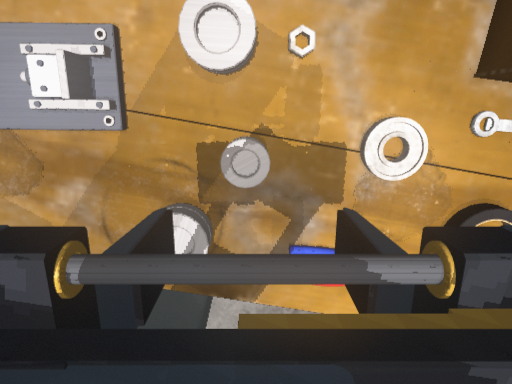

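The ring sits at pixel (245,162) with a radius of 28.3 mm, so it's the right one. Its centre is (0.4535, -0.152). The nest and slide show at the upper left, nut and bearing are clear. Next I'll descend and grasp.

```bash
python3 -m pendant '[[[0.0094,0.0107,-0.05],[0,0,0],0.0912],[[0.0094,0.0107,-0.1],[0,0,0],0.0912],[[0.0094,0.0107,-0.15],[0,0,0],0.0912],[[0.0094,0.0107,-0.19],[0,0,0],0.0912],[[0.0094,0.0107,-0.209],[0,0,0],0.0912]]' && python3 -m pendant '[[[0,0,0],[0,0,0],0.05],[[0,0,0],[0,0,0],0.05],[[0,0,0],[0,0,0],0.05],[[0,0,0],[0,0,0],0.05],[[0,0,0],[0,0,0],0.05]]'
```

```text
t: 3.0
tool_pos: [0.4512, -0.1546, 0.0031]
tool_rot: [-90.1, 0.1, -80.4]
ft_force: [-0.1, -0.1, -1.1]
grip_width: 0.0914
t: 3.62
tool_pos: [0.4516, -0.1545, 0.004]
tool_rot: [-90.1, 0.0, -80.4]
ft_force: [-1.1, 1.7, 6.5]
grip_width: 0.0556
```

```bash
python3 -m pendant '[[[0,0,0.05],[0,0,0],0.05],[[0,0,0.1],[0,0,0],0.05],[[0.005,0.04,0.13],[0,0,0],0.05],[[0.01,0.1,0.13],[0,0,0],0.05],[[0.02,0.16,0.13],[0,0,0],0.05]]' && python3 -m pendant '[[[0.005,0.05,0],[0,0,0],0.05],[[0.01,0.1,0],[0,0,0],0.05],[[0.015,0.145,0],[0,0,0],0.05],[[0.015,0.145,0],[0,0,0],0.05]]'
python3 - <<'E'
from h import *
np.set_printoptions(precision=4,suppress=True)
s=r.observe(); print(s["t"],s["tool_pos"],s["tool_rot"],s["ft_force"],s["grip_width"])
C,im=shot("wrist","w2.png")
for n in ("ring_centre","nest","pin_left","pin_right","slide_push","plunger"):
    for o in r.tip_of("wrist",n)[:3]:
        w=c2w(C,o["centre"]); print(n,round(o["score"],2),w,w2pix(C,w).round(0))
E
```

```text
t: 4.25
tool_pos: [0.4713, 0.0067, 0.1344]
tool_rot: [-90.0, -0.0, -80.4]
ft_force: [1.4, 0.4, -3.8]
grip_width: 0.0558
t: 4.75
tool_pos: [0.4863, 0.1541, 0.1339]
tool_rot: [-90.0, 0.0, -80.2]
ft_force: [-0.7, -1.1, -3.3]
grip_width: 0.0553
4.75 [0.4863 0.1541 0.1339] [-90.0193   0.006  -80.1889] [-0.6779 -1.1027 -3.2663] 0.055302049726916325
ring_centre 0.98 [0.4871 0.152  0.1369] [255. 239.]
nest 0.92 [ 0.4849  0.2056 -0.0051] [200. 174.]
pin_left 0.76 [0.4498 0.2102 0.0133] [187. 213.]
pin_left 0.73 [0.5083 0.2206 0.0156] [183. 151.]
pin_right 0.62 [ 0.484   0.2044 -0.0044] [201. 175.]
pin_right 0.6 [0.5089 0.2204 0.0157] [183. 150.]
slide_push 0.96 [0.5128 0.0267 0.041 ] [408. 189.]
plunger 0.52 [0.503  0.0903 0.0261] [327. 183.]
```

View pics/w2.png

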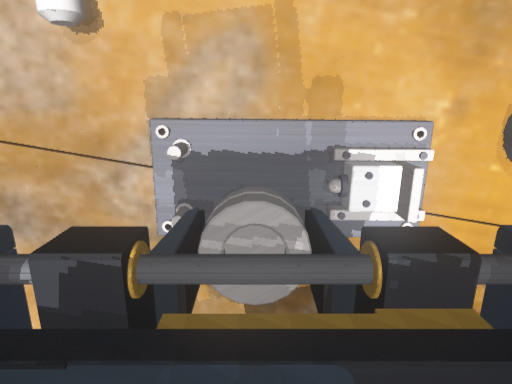

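The held ring is at pixel (255,239). The plate's far edge runs from (149,120) to (432,122), the right pin is at (180,150), the left pin at (183,213), and the nose tip at about (329,186). Now I'll fit the nest pose from these.

Run:
```python
from h import *
np.set_printoptions(precision=4,suppress=True)
C,im=shot("wrist")
g=cv2.cvtColor(im,cv2.COLOR_RGB2GRAY)
for u,v,z in ((149,120,.016),(432,122,.016),(174,153,.046),(408,165,.064)): print((u,v),pix2w(C,u,v,z))
a=pix2w(C,149,120,.016)[:2]; b=pix2w(C,432,122,.016)[:2]
d=a-b; L=np.linalg.norm(d); yaw=np.degrees(np.arctan2(d[1],d[0])); print("len",L,"yaw",yaw)
x=d/L; y=np.array([-x[1],x[0]])
print("origin from corners", (a-.045*x+.055*y+b+.205*x+.055*y)/2)
pl=np.array([.45,.2106]); pr=np.array([.5086,.2205]); dd=pl-pr; print("pin dist",np.linalg.norm(dd),"yaw",np.degrees(np.arctan2(dd[1],dd[0]))-90,"o",(pl+pr)/2-.017*x)
# pin silhouettes
for n in ("pin_left","nest"):
  for o in r.silhouettes("wrist",n)[:2]:
    m=o["pixels"]; v,u=np.nonzero(m); print(n,o["score"],u.min(),u.max(),v.min(),v.max(),m.sum())
cv2.imwrite("pics/w2c.png",cv2.resize(im[100:260,130:450,::-1],None,fx=2.5,fy=2.5,interpolation=cv2.INTER_CUBIC))
```

```text
(149, 120) [0.5303 0.2486 0.016 ]
(432, 122) [0.5688 0.0059 0.016 ]
(174, 153) [0.5106 0.2177 0.046 ]
(408, 165) [0.5335 0.04   0.064 ]
len 0.24573066702719534 yaw 99.02705894322102
origin from corners [0.4827 0.1977]
pin dist 0.059430379436783046 yaw -260.41088235965265 o [0.482  0.1988]
pin_left 0.49 168 188 203 225 242
nest 0.7 145 429 117 235 26100
```

View pics/w2c.png

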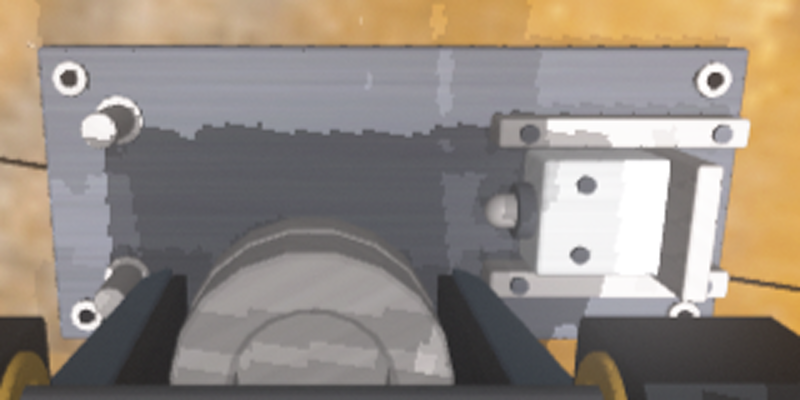

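The crop puts the pin tops at about (168.8,152) and (173.2,220), and the plate corners at (146,118.8), (428.8,119.2) and (154.8,234.8). The nose points along the axis. I'll recompute from these.

Run:
```python
from h import *
from scipy.optimize import least_squares
np.set_printoptions(precision=4,suppress=True)
C=cal("wrist")
N=[(45,-55,16),(-205,-55,16),(45,55,16),(17,-29.4,46),(17,29.4,46),(17,-29.4,16)]
U=[(146,118.8),(428.8,119.2),(154.8,234.8),(168.8,152),(173.2,220),(177.5,147.5)]
def P(p):
    c,s=np.cos(p[2]),np.sin(p[2])
    return [w2pix(C,[p[0]+(c*x-s*y)/1e3,p[1]+(s*x+c*y)/1e3,z/1e3]) for x,y,z in N]
f=least_squares(lambda p:(np.array(P(p))-U).ravel(),[.483,.198,1.74],loss='soft_l1')
print(f.x[:2],np.degrees(f.x[2]));print((np.array(P(f.x))-U))
for q in ((.45,.2106,.016),(.5086,.2205,.016)): print(w2pix(C,q))
# ring pixel of held ring top circle, left/right extents
for o in r.silhouettes("wrist","ring_centre")[:1]:
    v,u=np.nonzero(o["pixels"]); print(o["score"],u.min(),u.max(),v.min(),v.max())
```

```text
[0.4846 0.2006] 99.15265401082142
[[-2.2614 -1.2863]
 [ 3.384  -0.1391]
 [-1.626   1.0921]
 [ 0.3044 -0.0577]
 [ 0.2126  1.5588]
 [ 0.2108 -0.2086]]
[183.136 213.679]
[179.2322 150.1558]
0.75 500 511 107 161
```

```bash
python3 -m pendant '[[[-0.0028,0.037,0],[0,0,-0.4],0.05],[[-0.0028,0.037,-0.03],[0,0,-0.4],0.05],[[-0.0028,0.037,-0.06],[0,0,-0.4],0.05],[[-0.0028,0.037,-0.09],[0,0,-0.4],0.05],[[-0.0028,0.037,-0.096],[0,0,-0.4],0.05]]'  && python3 -m pendant '[[[0,0,0],[0,0,0],0.05]]'
python3 - <<'E'
from h import *
np.set_printoptions(precision=4,suppress=True)
C,im=shot("wrist"); 
cv2.imwrite("pics/w3.png",cv2.resize(im[90:330,100:460,::-1],None,fx=2,fy=2,interpolation=cv2.INTER_CUBIC))
E
```

```text
t: 5.92
tool_pos: [0.4822, 0.1875, 0.0368]
tool_rot: [-90.3, -0.1, -80.9]
ft_force: [-0.1, 0.1, -2.2]
grip_width: 0.0555
t: 6.05
tool_pos: [0.4827, 0.1876, 0.0372]
tool_rot: [-90.2, -0.0, -80.9]
ft_force: [0.2, -0.2, -3.3]
grip_width: 0.0554
```

View pics/w3.png

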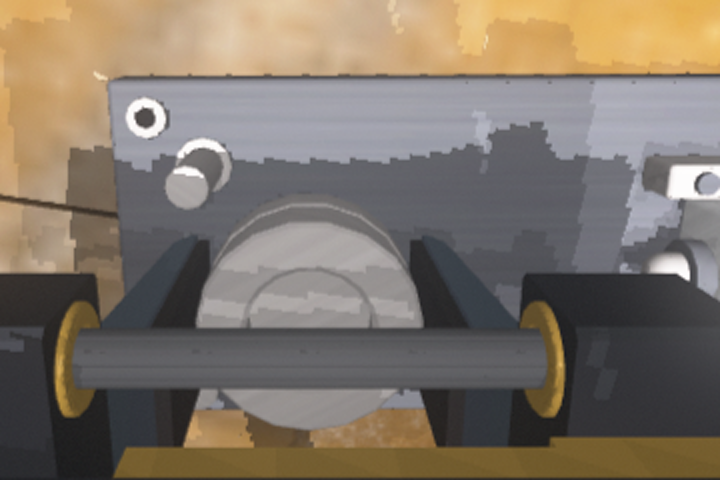

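Ring top is centred at about pixel (255,252), the right pin top is at (193.5,184), and the plate's edges are at rows 128.5 and 294. I'll compute the relative pose.

Run:
```python
from h import *
np.set_printoptions(precision=4,suppress=True)
C=cal("wrist"); tp=r.observe()["tool_pos"]
ring=pix2w(C,255,252.5,.0635); pr=pix2w(C,193.5,184,.046); c1=pix2w(C,155,128.5,.016)
print("ring",ring,"pin_right",pr,"ring-tcp",ring-tp)
a=np.radians(99.4); x=np.array([np.cos(a),np.sin(a)]); y=np.array([-x[1],x[0]])
o=pr[:2]-.017*x+.0294*y; print("nest o from pin",o,"ring in nest",(ring[:2]-o)@x,(ring[:2]-o)@y)
e1=pix2w(C,255,128.5,.016)[:2]; e2=pix2w(C,255,294,.016)[:2]
print("edges y rel ring",(e1-ring[:2])@y,(e2-ring[:2])@y,"corner",(c1[:2]-o)@x,(c1[:2]-o)@y)
```

```text
ring [0.4864 0.1861 0.0635] pin_right [0.5107 0.2216 0.046 ] ring-tcp [ 0.0036 -0.0015  0.026 ]
nest o from pin [0.4845 0.2001] ring in nest -0.014092663202880296 0.00041461979969961607
edges y rel ring -0.05534305231273021 0.05285460139453049 corner 0.04326676040875876 -0.055289298990765456
```

```bash
python3 -m pendant '[[[-0.0008,0.005,-0.006],[0,0,0.3],0.05],[[-0.0016,0.0095,-0.011],[0,0,0.3],0.05],[[-0.0016,0.0095,-0.014],[0,0,0.3],0.05],[[-0.0016,0.0095,-0.016],[0,0,0.3],0.05],[[-0.0016,0.0095,-0.016],[0,0,0.3],0.05]]'  && python3 -m pendant '[[[0,0,0],[0,0,0],0.05]]'
```

```text
t: 6.72
tool_pos: [0.4811, 0.197, 0.0213]
tool_rot: [-90.2, -0.0, -80.6]
ft_force: [-0.1, -0.5, -1.9]
grip_width: 0.0556
t: 6.85
tool_pos: [0.4812, 0.197, 0.0214]
tool_rot: [-90.2, -0.0, -80.6]
ft_force: [-0.5, -0.7, -2.3]
grip_width: 0.0552
```

```bash
python3 -m pendant '[[[0,0,-0.0007],[0,0,0],0.05],[[0,0,-0.0013],[0,0,0],0.05]]'
```

```text
t: 7.1
tool_pos: [0.4812, 0.197, 0.0201]
tool_rot: [-90.2, -0.0, -80.6]
ft_force: [0.3, 0.0, -1.8]
grip_width: 0.0553
```

```bash
python3 -m pendant '[[[0,0,-0.0006],[0,0,0],0.05],[[0,0,-0.0006],[0,0,0],0.05]]'; python3 -m pendant '[[[0,0,-0.0006],[0,0,0],0.05],[[0,0,-0.0006],[0,0,0],0.05]]'
```

```text
t: 7.35
tool_pos: [0.4813, 0.1969, 0.02]
tool_rot: [-90.2, -0.0, -80.6]
ft_force: [-1.9, -0.6, 4.4]
grip_width: 0.0554
t: 7.6
tool_pos: [0.4813, 0.197, 0.02]
tool_rot: [-90.2, -0.0, -80.6]
ft_force: [-2.1, -1.0, 6.1]
grip_width: 0.0555
```

```bash
python3 -m pendant '[[[0,0,0.001],[0,0,0],0.064],[[0,0,0.001],[0,0,0],0.064],[[0,0,0.001],[0,0,0],0.064]]'
python3 - <<'E'
from h import *
np.set_printoptions(precision=4,suppress=True)
C,im=shot("wrist"); 
cv2.imwrite("pics/w4.png",cv2.resize(im[110:330,120:420,::-1],None,fx=2.5,fy=2.5,interpolation=cv2.INTER_CUBIC))
E
```

```text
t: 7.98
tool_pos: [0.4814, 0.197, 0.0209]
tool_rot: [-90.2, -0.0, -80.6]
ft_force: [1.7, 0.2, 0.3]
grip_width: 0.0639
```

View pics/w4.png

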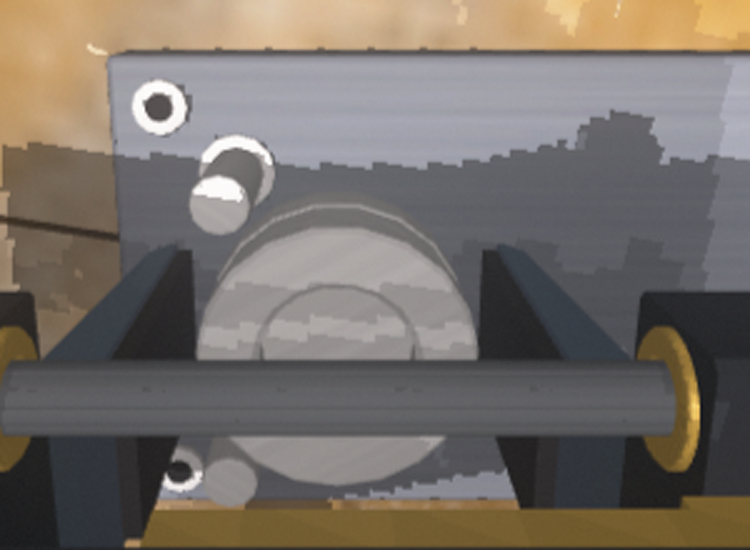

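Both pin tops ((219,205) and (231,480) in the crop) and the ring top (centre (337,355)) now show at the same height of 46 mm, so I can compute the remaining gap directly.

```bash
cat >> h.py <<'E'
def gap(C,pr,pl,ring,x0,y0,s):
    w=[pix2w(C,x0+p[0]/s,y0+p[1]/s,.046)[:2] for p in (pr,pl,ring)]
    y=w[1]-w[0]; L=np.linalg.norm(y); y/=L; x=np.array([y[1],-y[0]])
    o=(w[0]+w[1])/2-.017*x; d=w[2]-o
    print("pins mm",L*1e3,"yaw",np.degrees(np.arctan2(x[1],x[0])),"o",o,"ring in nest mm",d@x*1e3,d@y*1e3)
    print("dist to pins", [np.linalg.norm(w[2]-w[i])*1e3 for i in (0,1)])
E
python3 - <<'E'
from h import *
gap(cal("wrist"),(219,205),(231,480),(337,355),120,110,2.5)
E
```

```text
pins mm 57.54147350031601 yaw 99.61971516815449 o [0.48533858 0.20024768] ring in nest mm -4.547792992536622 1.3754777737833135
dist to pins [np.float64(37.05538601840089), np.float64(34.85409010764518)]
```

```bash
python3 -m pendant '[[[0.003,0.0005,0.001],[0,0,0.2],0.064],[[0.003,0.0005,0.001],[0,0,0.2],0.064],[[0.0028,0.0025,0.001],[0,0,0.2],0.064],[[0.0026,0.0035,0.001],[0,0,0.2],0.064],[[0.0026,0.0035,0.001],[0,0,0.2],0.064]]'; for i in 1; do python3 -m pendant '[[[-0.0001,0.0005,0],[0,0,0],0.064],[[-0.0002,0.001,0],[0,0,0],0.064],[[-0.0003,0.0015,0],[0,0,0],0.064],[[-0.0003,0.0015,0],[0,0,0],0.064]]'; done
```

```text
t: 8.65
tool_pos: [0.4839, 0.2006, 0.0219]
tool_rot: [-90.2, -0.0, -80.4]
ft_force: [0.2, -0.3, -0.7]
grip_width: 0.0639
t: 9.15
tool_pos: [0.4835, 0.2019, 0.0218]
tool_rot: [-90.2, -0.1, -80.4]
ft_force: [-0.8, -1.5, 0.1]
grip_width: 0.0641
```

```bash
python3 -m pendant '[[[-0.0001,0.0007,0],[0,0,0],0.064],[[-0.0001,0.0007,0],[0,0,0],0.064]]'; python3 -m pendant '[[[-0.0001,0.0007,0],[0,0,0],0.064],[[-0.0001,0.0007,0],[0,0,0],0.064]]'
```

```text
t: 9.4
tool_pos: [0.4834, 0.2026, 0.0219]
tool_rot: [-90.2, -0.1, -80.4]
ft_force: [0.0, -1.1, -0.1]
grip_width: 0.0639
t: 9.65
tool_pos: [0.4838, 0.2031, 0.0219]
tool_rot: [-90.1, -0.1, -80.4]
ft_force: [2.8, -2.6, -0.2]
grip_width: 0.064
```

A sideways force (fx +2.8 N) shows the ring is hanging on the left pin, so I'll ease toward nest -y.

```bash
python3 -m pendant '[[[0.001,0.0002,0],[0,0,0],0.064],[[0.001,0.0002,0],[0,0,0],0.064]]'; python3 -m pendant '[[[0.0009,0.0005,0],[0,0,0],0.064],[[0.0009,0.0005,0],[0,0,0],0.064]]'
```

```text
t: 9.9
tool_pos: [0.4846, 0.2035, 0.0218]
tool_rot: [-90.2, -0.1, -80.4]
ft_force: [0.6, -1.6, 0.1]
grip_width: 0.0641
t: 10.15
tool_pos: [0.4855, 0.2042, 0.0218]
tool_rot: [-90.2, -0.1, -80.4]
ft_force: [0.2, 0.4, 0.7]
grip_width: 0.064
```

```bash
python3 -m pendant '[[[-0.0001,0.0005,0],[0,0,0],0.064],[[-0.0001,0.0005,0],[0,0,0],0.064]]'; python3 -m pendant '[[[-0.0001,0.0004,0],[0,0,0],0.064],[[-0.0001,0.0004,0],[0,0,0],0.064]]'
python3 - <<'E'
from h import *
C,im=shot("wrist"); 
cv2.imwrite("pics/w5.png",cv2.resize(im[110:330,120:420,::-1],None,fx=2.5,fy=2.5,interpolation=cv2.INTER_CUBIC))
E
```

```text
t: 10.4
tool_pos: [0.4858, 0.2046, 0.0219]
tool_rot: [-90.1, -0.1, -80.4]
ft_force: [1.2, -3.4, -0.9]
grip_width: 0.0639
t: 10.65
tool_pos: [0.4861, 0.2049, 0.0219]
tool_rot: [-90.1, -0.1, -80.4]
ft_force: [2.4, -3.4, -1.0]
grip_width: 0.0642
```

View pics/w5.png

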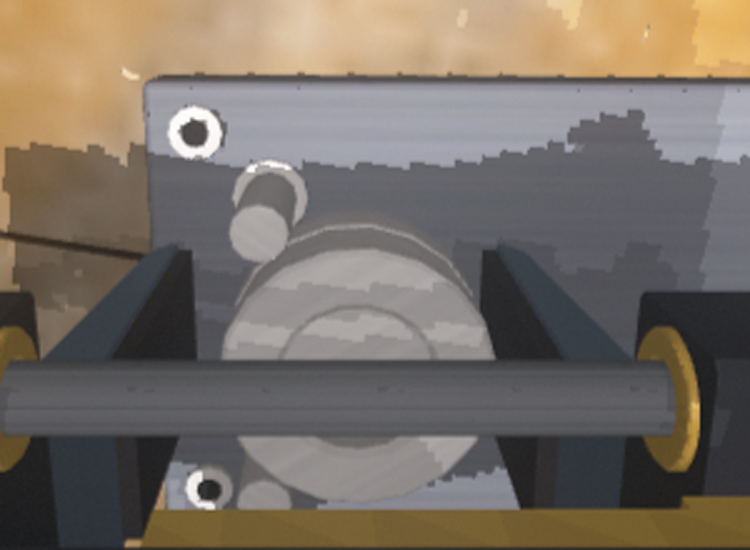

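The ring touches the left pin at the crop's lower left. A sliver of gap is left at the right pin (260,234), which agrees with the sideways force. I'll ease further.

```bash
python3 -m pendant '[[[0.001,0.0002,0],[0,0,0],0.064],[[0.001,0.0002,0],[0,0,0],0.064]]'; python3 -m pendant '[[[0.0008,0.0004,0],[0,0,0],0.064],[[0.0008,0.0004,0],[0,0,0],0.064]]'; python3 -m pendant '[[[-0.0001,0.0004,0],[0,0,0],0.064],[[-0.0001,0.0004,0],[0,0,0],0.064]]'
```

```text
t: 10.95
tool_pos: [0.4867, 0.2053, 0.0219]
tool_rot: [-90.1, -0.1, -80.4]
ft_force: [-0.7, -1.4, 0.4]
grip_width: 0.0639
t: 11.2
tool_pos: [0.4874, 0.2059, 0.0218]
tool_rot: [-90.1, -0.0, -80.4]
ft_force: [-0.8, -0.5, -0.6]
grip_width: 0.064
t: 11.45
tool_pos: [0.4876, 0.2062, 0.0219]
tool_rot: [-90.1, -0.0, -80.4]
ft_force: [1.0, -2.5, -1.2]
grip_width: 0.0637
```

```bash
python3 -m pendant '[[[-0.0001,0.0004,0],[0,0,0],0.064],[[-0.0001,0.0004,0],[0,0,0],0.064]]'; python3 -m pendant '[[[-0.0001,0.0004,0],[0,0,0],0.064],[[-0.0001,0.0004,0],[0,0,0],0.064]]';python3 -m pendant '[[[0,0,0],[0,0,0],0.064],[[0,0,0],[0,0,0],0.064]]'
```

```text
t: 11.7
tool_pos: [0.4878, 0.2066, 0.0219]
tool_rot: [-90.1, -0.1, -80.4]
ft_force: [2.6, -3.5, -1.0]
grip_width: 0.0638
t: 11.95
tool_pos: [0.488, 0.2069, 0.022]
tool_rot: [-90.0, -0.1, -80.4]
ft_force: [3.0, -3.9, -0.1]
grip_width: 0.0641
t: 12.2
tool_pos: [0.488, 0.2069, 0.022]
tool_rot: [-90.0, -0.1, -80.4]
ft_force: [1.6, -4.3, -1.1]
grip_width: 0.0642
```

```bash
python3 -m pendant '[[[0.001,0.0003,0],[0,0,0],0.064],[[0.001,0.0003,0],[0,0,0],0.064]]'; python3 -m pendant '[[[-0.0001,0.0005,0],[0,0,0],0.064],[[-0.0001,0.0005,0],[0,0,0],0.064]]';python3 -m pendant '[[[-0.0001,0.0004,0],[0,0,0],0.064],[[-0.0001,0.0004,0],[0,0,0],0.064]]'
```

```text
t: 12.45
tool_pos: [0.4886, 0.2075, 0.0219]
tool_rot: [-90.1, -0.0, -80.4]
ft_force: [0.6, -0.9, -0.1]
grip_width: 0.0639
t: 12.7
tool_pos: [0.4885, 0.2076, 0.0218]
tool_rot: [-90.1, -0.1, -80.4]
ft_force: [1.5, -4.3, -1.7]
grip_width: 0.0638
t: 12.95
tool_pos: [0.4885, 0.2076, 0.0218]
tool_rot: [-90.1, -0.1, -80.3]
ft_force: [2.5, -4.9, -1.3]
grip_width: 0.0639
```

```bash
python3 -m pendant '[[[0.0002,-0.002,0],[0,0,0],0.064],[[-0.0028,-0.0025,0],[0,0,0],0.064],[[-0.0028,-0.0025,0],[0,0,0],0.064]]'
python3 - <<'E'
from h import *
print(r.observe()["ft_force"])
C,im=shot("wrist"); 
cv2.imwrite("pics/w6.png",cv2.resize(im[120:340,130:350,::-1],None,fx=2.7,fy=2.7,interpolation=cv2.INTER_CUBIC))
E
```

```text
t: 13.32
tool_pos: [0.4852, 0.2053, 0.0218]
tool_rot: [-90.1, -0.1, -80.3]
ft_force: [-0.8, -0.3, 0.2]
grip_width: 0.0638
[-0.77673995 -0.30767423  0.16013062]
```

View pics/w6.png

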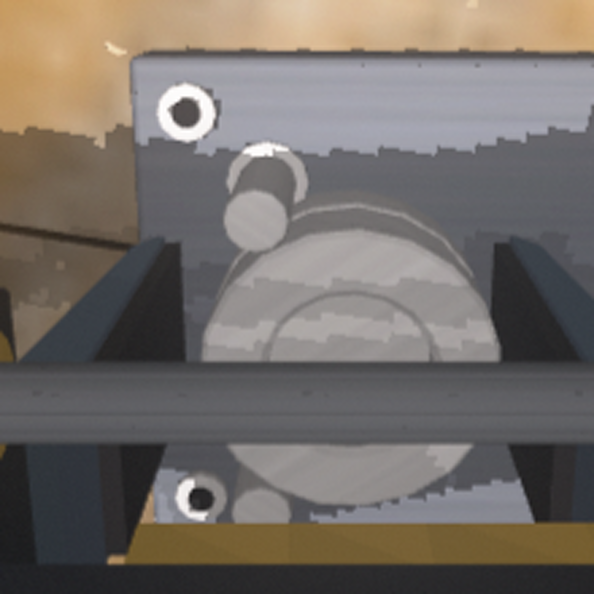

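In the crop, the ring top (centre about (351,368)) now sits equally close to both pin tops ((256,220) and (262,517)): about 34.9 and 34.5 mm, nominal 34. I'll re-approach straight and check the sideways force.

```bash
python3 -m pendant '[[[-0.0002,0.0012,0],[0,0,0],0.064],[[-0.0002,0.0012,0],[0,0,0],0.064]]'; python3 -m pendant '[[[-0.0001,0.0006,0],[0,0,0],0.064],[[-0.0001,0.0006,0],[0,0,0],0.064]]';python3 -m pendant '[[[-0.0001,0.0006,0],[0,0,0],0.064],[[-0.0001,0.0006,0],[0,0,0],0.064]]';python3 -m pendant '[[[-0.0001,0.0004,0],[0,0,0],0.064],[[-0.0001,0.0004,0],[0,0,0],0.064]]'
```

```text
t: 13.62
tool_pos: [0.4852, 0.2067, 0.0219]
tool_rot: [-90.1, -0.1, -80.3]
ft_force: [0.2, -1.4, 0.4]
grip_width: 0.0641
t: 13.88
tool_pos: [0.4851, 0.2069, 0.0219]
tool_rot: [-90.1, -0.1, -80.3]
ft_force: [0.9, -2.1, 0.5]
grip_width: 0.0639
t: 14.12
tool_pos: [0.4851, 0.207, 0.0218]
tool_rot: [-90.1, -0.2, -80.3]
ft_force: [0.6, -5.1, 1.2]
grip_width: 0.0642
t: 14.38
tool_pos: [0.4851, 0.207, 0.0218]
tool_rot: [-90.1, -0.2, -80.3]
ft_force: [1.4, -5.6, 0.1]
grip_width: 0.0637
```

The ring is seated: pushing gives about 5.7 N along x, only about 0.5 N sideways, and no further travel. I'll back off, lift and go behind the slide with the fingers closed.

```bash
python3 -m pendant '[[[0.0005,-0.003,0],[0,0,0],0.064],[[0.0005,-0.003,0.02],[0,0,0],0.064],[[0.0005,-0.003,0.06],[0,0,0],0.064],[[0.0005,-0.003,0.1],[0,0,0],0.064]]'; python3 -m pendant '[[[0.008,-0.05,0],[0,0,0],0],[[0.016,-0.1,0],[0,0,0],0],[[0.024,-0.15,0],[0,0,0],0],[[0.032,-0.2,0],[0,0,0],0],[[0.033,-0.205,0],[0,0,0],0]]';  python3 -m pendant '[[[0,0,-0.03],[0,0,0],0],[[0,0,-0.03],[0,0,0],0]]'
python3 - <<'E'
from h import *
C,im=shot("wrist"); 
for n in ("slide_push","ring_centre"):
    for o in r.tip_of("wrist",n)[:3]:
        w=c2w(C,o["centre"]); print(n,round(o["score"],2),w,w2pix(C,w).round(0))
cv2.imwrite("pics/w7.png",im[:,:,::-1])
E
```

```text
t: 14.88
tool_pos: [0.4852, 0.2047, 0.1227]
tool_rot: [-90.1, -0.1, -80.3]
ft_force: [0.1, 0.6, -0.0]
grip_width: 0.0639
t: 15.5
tool_pos: [0.5187, -0.0023, 0.1228]
tool_rot: [-90.1, -0.1, -80.5]
ft_force: [0.2, 1.5, -0.5]
grip_width: 0.0165
t: 15.75
tool_pos: [0.5169, -0.0014, 0.0912]
tool_rot: [-90.4, 0.0, -80.6]
ft_force: [0.5, -0.4, -0.4]
grip_width: 0.0004
slide_push 0.87 [0.51743641 0.02856461 0.03892152] [211. 201.]
ring_centre 0.55 [ 0.58384454 -0.10122277  0.01765425] [400. 136.]
```

View pics/w7.png

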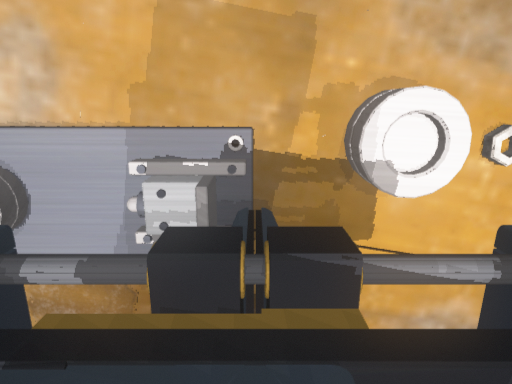

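The closed fingers (255,225) stand behind the slide's back face (about (212,205)) and in line with it, roughly 15 mm short. Next I'll descend and push.

```bash
python3 -m pendant '[[[0,0,-0.03],[0,0,0.2],0],[[0,0,-0.055],[0,0,0.2],0],[[0,0,-0.063],[0,0,0.2],0],[[0,0,-0.063],[0,0,0.2],0]]'; python3 -m pendant '[[[-0.0008,0.005,0],[0,0,0],0],[[-0.0015,0.009,0],[0,0,0],0],[[-0.0018,0.011,0],[0,0,0],0],[[-0.002,0.012,0],[0,0,0],0]]'; python3 -m pendant '[[[-0.0003,0.002,0],[0,0,0],0],[[-0.0006,0.004,0],[0,0,0],0],[[-0.0009,0.006,0],[0,0,0],0]]'
```

```text
t: 16.4
tool_pos: [0.5197, -0.0011, 0.0311]
tool_rot: [-90.0, -0.1, -80.3]
ft_force: [0.6, -0.4, 0.2]
grip_width: 0.0005
t: 16.9
tool_pos: [0.5178, 0.0111, 0.0313]
tool_rot: [-90.0, -0.1, -80.3]
ft_force: [-0.7, -0.0, 0.0]
grip_width: 0.0004
t: 17.27
tool_pos: [0.5168, 0.0172, 0.0312]
tool_rot: [-90.0, -0.1, -80.3]
ft_force: [-0.7, -0.2, -0.8]
grip_width: 0.0001
```

```bash
python3 -m pendant '[[[-0.0003,0.002,0],[0,0,0],0],[[-0.0006,0.004,0],[0,0,0],0]]'; python3 -m pendant '[[[-0.0003,0.002,0],[0,0,0],0],[[-0.0006,0.004,0],[0,0,0],0]]'; python3 -m pendant '[[[-0.0003,0.002,0],[0,0,0],0],[[-0.0006,0.004,0],[0,0,0],0]]'
```

```text
t: 17.52
tool_pos: [0.5166, 0.0193, 0.0313]
tool_rot: [-90.0, -0.3, -80.2]
ft_force: [-0.4, -9.0, 0.1]
grip_width: 0.0003
t: 17.77
tool_pos: [0.5162, 0.0212, 0.0313]
tool_rot: [-90.0, -0.5, -80.1]
ft_force: [0.8, -9.1, 0.5]
grip_width: 0.0005
t: 18.02
tool_pos: [0.5159, 0.0232, 0.0314]
tool_rot: [-90.0, -0.7, -80.0]
ft_force: [0.8, -8.7, -0.3]
grip_width: 0.0008
```

```bash
python3 -m pendant '[[[-0.0012,0.007,0],[0.7,0.1,-0.3],0],[[-0.0025,0.015,0],[0.7,0.1,-0.3],0],[[-0.0038,0.023,0],[0.7,0.1,-0.3],0],[[-0.0052,0.031,0],[0.7,0.1,-0.3],0],[[-0.0065,0.039,0],[0.7,0.1,-0.3],0]]'
```

```text
t: 18.65
tool_pos: [0.5098, 0.0602, 0.0313]
tool_rot: [-90.0, -0.2, -80.2]
ft_force: [2.2, -9.3, -2.1]
grip_width: 0.0006
```

```bash
python3 -m pendant '[[[-0.001,0.006,0],[0.4,0.1,-0.1],0],[[-0.002,0.012,0],[0.4,0.1,-0.1],0],[[-0.003,0.018,0],[0.4,0.1,-0.1],0],[[-0.0038,0.023,0],[0.4,0.1,-0.1],0],[[-0.0045,0.027,0],[0.4,0.1,-0.1],0]]'
python3 - <<'E'
from h import *
C,im=shot("wrist"); 
cv2.imwrite("pics/w8.png",cv2.resize(im[90:330,20:320,::-1],None,fx=2.5,fy=2.5,interpolation=cv2.INTER_CUBIC))
E
```

```text
t: 19.27
tool_pos: [0.5056, 0.0853, 0.0312]
tool_rot: [-90.0, -0.0, -80.2]
ft_force: [1.8, -9.3, -0.3]
grip_width: 0.0004
```

View pics/w8.png

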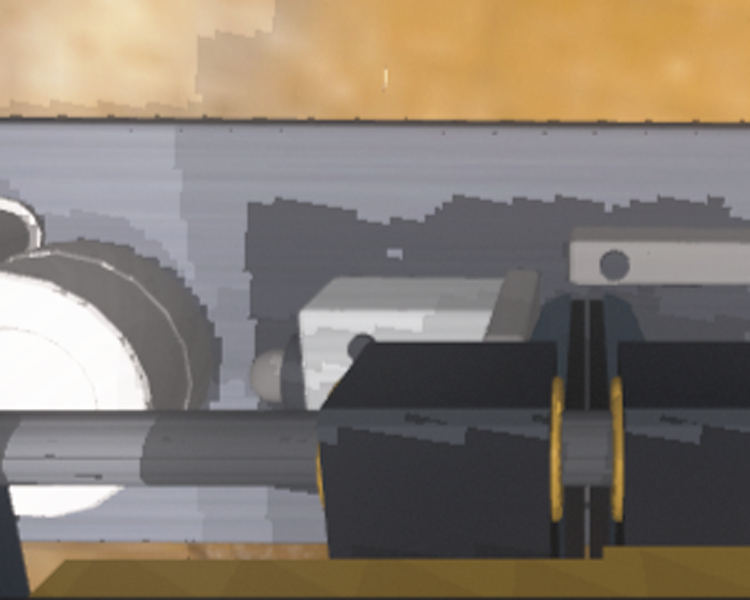

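The nose tip is at (250,375) in the crop with about 13 mm to go to the ring's side at about x=190. I'll advance 9 mm, then in small steps.

```bash
python3 -m pendant '[[[-0.0008,0.005,0],[0.2,0,0],0],[[-0.0014,0.008,0],[0.2,0,0],0],[[-0.0018,0.011,0],[0.2,0,0],0]]'; python3 -m pendant '[[[-0.0003,0.0015,0],[0.2,0,0],0],[[-0.0005,0.003,0],[0.2,0,0],0]]'
```

```text
t: 19.7
tool_pos: [0.5041, 0.0947, 0.0312]
tool_rot: [-90.0, 0.0, -80.1]
ft_force: [1.3, -9.2, 1.4]
grip_width: 0.0003
t: 19.95
tool_pos: [0.5039, 0.0958, 0.0312]
tool_rot: [-89.9, 0.0, -80.1]
ft_force: [1.9, -8.6, -0.3]
grip_width: 0.0001
```

```bash
for i in 1; do python3 -m pendant '[[[-0.0003,0.0015,0],[0,0,-0.1],0],[[-0.0004,0.0025,0],[0,0,-0.1],0]]'; python3 -m pendant '[[[-0.0003,0.0015,0],[0,0,-0.1],0],[[-0.0004,0.0025,0],[0,0,-0.1],0]]'; done
```

```text
t: 20.2
tool_pos: [0.5038, 0.0964, 0.0312]
tool_rot: [-89.9, -0.2, -80.1]
ft_force: [1.5, -8.8, 0.6]
grip_width: 0.0003
t: 20.45
tool_pos: [0.5038, 0.097, 0.0313]
tool_rot: [-89.9, -0.4, -80.1]
ft_force: [2.1, -8.8, 0.8]
grip_width: 0.0006
```

```bash
for i in 1; do python3 -m pendant '[[[-0.0003,0.002,0],[0.3,0,-0.1],0],[[-0.0005,0.003,0],[0.3,0,-0.1],0]]'; python3 -m pendant '[[[-0.0003,0.002,0],[0.2,0,-0.1],0],[[-0.0005,0.003,0],[0.2,0,-0.1],0]]'; done
```

```text
t: 20.7
tool_pos: [0.5036, 0.098, 0.0313]
tool_rot: [-89.9, -0.3, -80.1]
ft_force: [1.0, -8.6, 0.4]
grip_width: 0.0007
t: 20.95
tool_pos: [0.5035, 0.0989, 0.0313]
tool_rot: [-89.9, -0.3, -80.2]
ft_force: [1.3, -9.2, -0.3]
grip_width: 0.0004
```

```bash
for i in 1; do python3 -m pendant '[[[-0.0003,0.002,0],[0.2,0,-0.1],0],[[-0.0005,0.003,0],[0.2,0,-0.1],0]]'; python3 -m pendant '[[[-0.0003,0.002,0],[0.2,0,-0.1],0],[[-0.0005,0.003,0],[0.2,0,-0.1],0]]'; done
```

```text
t: 21.2
tool_pos: [0.5033, 0.0999, 0.0313]
tool_rot: [-89.8, -0.3, -80.2]
ft_force: [1.4, -8.8, -0.8]
grip_width: 0.0007
t: 21.45
tool_pos: [0.5032, 0.1006, 0.0313]
tool_rot: [-89.8, -0.3, -80.2]
ft_force: [2.1, -11.2, 0.3]
grip_width: 0.0001
```

Nose contact (force rising from 9 to 11 N). A little more.

```bash
python3 -m pendant '[[[-0.0003,0.002,0],[0.2,0,-0.1],0],[[-0.0005,0.0032,0],[0.2,0,-0.1],0]]'
```

```text
t: 21.7
tool_pos: [0.5032, 0.101, 0.0313]
tool_rot: [-89.8, -0.4, -80.1]
ft_force: [1.9, -14.5, -0.3]
grip_width: 0.0003
```

```bash
python3 -m pendant '[[[-0.0003,0.002,0],[0.2,0,-0.1],0],[[-0.0005,0.0028,0],[0.2,0,-0.1],0]]'
```

```text
t: 21.95
tool_pos: [0.5032, 0.101, 0.0313]
tool_rot: [-89.7, -0.5, -80.1]
ft_force: [2.5, -13.7, 0.2]
grip_width: 0.0003
```

```bash
python3 -m pendant '[[[-0.0003,0.002,0],[0.3,0,-0.1],0],[[-0.0006,0.0035,0],[0.3,0,-0.1],0],[[-0.0006,0.0038,0],[0.3,0,-0.1],0]]'
```

```text
t: 22.32
tool_pos: [0.5032, 0.1013, 0.0313]
tool_rot: [-89.7, -0.5, -80.1]
ft_force: [2.6, -15.8, 0.4]
grip_width: 0.0001
```

The spring now carries about 7 N. I'll back off and lift, then check.

```bash
python3 -m pendant '[[[0.0005,-0.003,0],[0,0,0],0],[[0.0015,-0.01,0],[0,0,0],0],[[0.003,-0.018,0],[0,0,0],0],[[0.003,-0.018,0.03],[0,0,0],0],[[0.003,-0.018,0.07],[0,0,0],0]]'; python3 -m pendant '[[[-0.003,0.03,0.03],[0,0,0],0],[[-0.006,0.06,0.04],[0,0,0],0],[[-0.012,0.09,0.05],[0,0,0],0],[[-0.02,0.1,0.05],[0,0,0],0]]'
python3 - <<'E'
from h import *
print(r.observe()["ft_force"])
C,im=shot("wrist"); 
for n in ("ring_centre","nest","plunger","pin_left","pin_right"):
    for o in r.tip_of("wrist",n)[:2]:
        w=c2w(C,o["centre"]); print(n,round(o["score"],2),w,w2pix(C,w).round(0))
cv2.imwrite("pics/w9.png",cv2.resize(im[80:300,110:410,::-1],None,fx=2.5,fy=2.5,interpolation=cv2.INTER_CUBIC))
E
```

```text
t: 22.95
tool_pos: [0.5053, 0.083, 0.1012]
tool_rot: [-89.9, -0.5, -80.1]
ft_force: [0.6, -0.3, -0.3]
grip_width: 0.0003
t: 23.45
tool_pos: [0.4856, 0.1841, 0.1518]
tool_rot: [-89.8, -0.5, -80.0]
ft_force: [0.6, -0.2, -0.2]
grip_width: 0.0001
[ 0.63922688 -0.1910353  -0.19685163]
ring_centre 0.9 [0.48486688 0.20284653 0.02344612] [232. 182.]
ring_centre 0.58 [0.48816299 0.16863817 0.02814332] [268. 186.]
plunger 0.68 [0.48947461 0.17534591 0.02559657] [261. 183.]
```

View pics/w9.png

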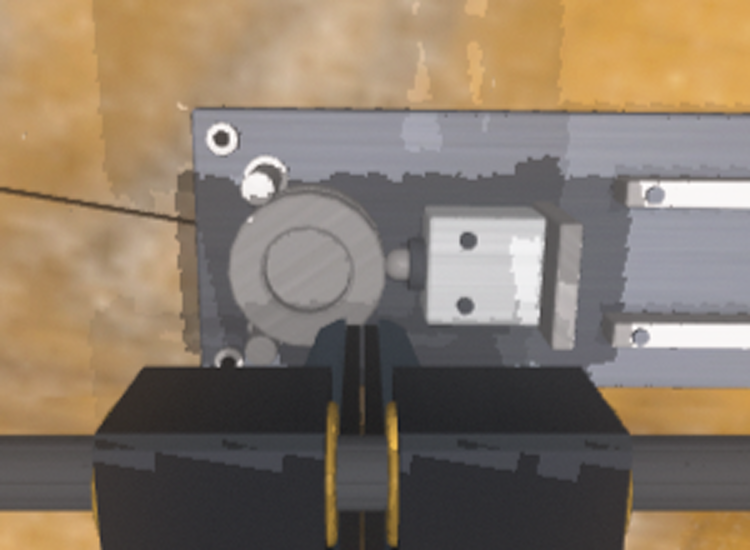

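The picture shows the ring (centre (307,268), radius about 78 px) against both pins ((258,187) and (262,350), about 95 and 94 px away). The nose bears on it at (385,265). I'll hand in.

Run:
```python
from h import *
gap(cal("wrist"),(258,187),(262,350),(307,268),110,80,2.5)
print(r.observe()["t"], r.close_job())
```

```text
pins mm 58.522807203970295 yaw 99.39825651350323 o [0.48463475 0.19747128] ring in nest mm 0.643761523686523 -1.0347171818074994
dist to pins [np.float64(32.62318751068138), np.float64(34.429369318071906)]
the job is handed in; nothing more can be done
23.75 None
```

The ring is held in the nest between both pins and the sprung nose, and I handed the job in at 23.75 s with the gripper lifted clear.

- **Seating:** I set the smallest ring on the plate about 5 mm short of the pins and nudged it with one open finger. It caught on the left pin first, so I eased it sideways until it stopped moving. The last straight push gave about 5.7 N forward and about 0.5 N sideways, so it was bearing on both pins.
- **Clamping:** I then pushed the slide from behind with closed fingers. Its friction took about 9 N. I stopped at about 16 N, which puts roughly 7 N on the nose, and then let go.
- **Last checks:** After letting go, the tool force was near zero. The final picture shows the ring against both pins and the nose on the ring.
- **One disagreement:** My last calculation from hand-read pixels put the pins 32.6 and 34.4 mm from the ring's centre, where 34 mm is nominal. 32.6 mm is not physically possible, so I put it down to about 1 mm of reading error. It neither confirms nor rules out a small gap at the left pin.

I did not touch the bearing or the nut, but I did not check them again at the end.

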